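# Hang the pastry cutters on the balance rack

### The arm

A 6-joint arm with a two-finger parallel gripper is mounted at the origin on the work surface. World frame = base frame: x ahead of the robot, y to its left, z up, the work surface at z = 0. Lengths are in m, angles in rad, forces in N, time in s.
With the tool pointing down it reaches from about 0.375 to 0.925 m from the base axis. Payload 5.7 kg.
Tool frame: the origin (TCP) lies midway between the tips of the shut fingers; the grasp point (between the pads) lies 19 mm behind it; z points along the fingers, y is the line along which they close (so a half turn about z gives the same grasp; the last joint's range is limited). The gripper opens to 85 mm and grips with 20 to 120 N. Pads are 22 mm wide; open, the fingers measure 114 mm over their backs; the gripper's body (76 mm by 85 mm) begins 54 mm behind the grasp point. The pads swing forward as they close: fully open they stand 13 mm farther back than shut.
Start: joints at [1.185, 0.359, 1.51, -0, 1.272, -0.115], TCP at [0.16, 0.578, 0.231] pointing down, gripper open.
Joint ranges: [-2.97, 2.97], [-1.01, 2.36], [0.21, 2.38], [-0.96, 4.11], [0.2, 2.71], [-2.98, 2.98]. Speed limits (rad/s): [2.39, 2.39, 3.14, 3.14, 3.14, 3.14].

### API

Orientations are given as [roll, pitch, yaw] about the fixed x, y, z axes, in that order (R = Rz(yaw) Ry(pitch) Rx(roll)).
In Python, from cell import move_to, move_l, movej, open_jaws, close_gripper, dwell, inverse_kinematics, state, camera, Unreachable, sign_off gives the robot as it stands. Calls block until the motion is done:
- move_to(position, orientation): joint-space move of the TCP to a pose.
- move_l(position, vel=0.15, rot=None): straight line of the TCP; rot=None keeps the orientation; vel is the mean speed in m/s.
- movej(angles): joint-space move.
- open_jaws() and close_gripper(): open the fingers fully, or close them until they stop; the grip force is fixed at half the most.
- dwell(seconds).
- inverse_kinematics(position, orientation): joint angles nearest the present ones, or None.
- state(): the state.
- camera(name): name is "scene" or "top"; returns a dict with "pixels" (400x640x3 uint8, blue, green, red), "intrinsics" (3x3 intrinsics, pixels), "k1" (the pictures are not rectified: a ray, as slopes to the right and down, at radius r is drawn at 1 + k1 r^2 times it, then the intrinsics apply), "T" (4x4, takes a point from camera to world coordinates). Camera axes: x right, y up, looking along -z (the intrinsics and any distortion apply to the point x, -y, -z); pixel columns grow to the right and rows downward; lengths in m; the calibration is good to about 2 mm. A picture is of the moment at which its call begins. There is no depth.
A pose or a line that the arm cannot do raises Unreachable and nothing moves.
- sign_off(): hands the job in; it is judged then, once.
The state is a dict: "time_s": time; "q": joint angles; "joint_velocities": joint speeds; "joint_efforts": joint torques, N m; "ee_pos": TCP position; "ee_rot": TCP orientation; "ft_force": force on the tool from outside, world axes, zero at the start; "torque": the same for the moment, N m; "grip_width": finger opening in m; "grip_force": force on a finger pad.
Only numpy, scipy, OpenCV 4.12 (cv2) and the standard library are available. Lean on these libraries where they do the work, as an engineer would, in place of code of your own. Each camera call takes 0.05 s, during which the arm holds its last target. There are 200 camera calls.

### The job

One washed pastry cutter already hangs on the drying rack and makes its bar lean; hang the three from the counter on the empty hooks by their bows, one to a hook. Keep the two sides in step as you go, never two more on one side than on the other, so that the bar never tips down onto its stop, and leave it level and still. Don't shift the dish, timer, jar or spoon.

Things in the scene. Friction and masses are not known exactly. Their poses are not given: they have to be found in the camera images.
- stand: drying rack stand, screwed to the counter: foot 200 x 320 x 12 mm, 22 mm post 251 mm tall. Origin: under the post (foot: 130 mm before, 70 behind); its -x is its front (towards the robot, yaw within 0.12 rad), +y its left. At its front hangs the bar: flat steel, 430 mm long, 20 mm high, middle 205 mm above the counter, on a pin 30 mm above it (plate ends 12 mm higher)
- bar (a joint): lean of the rack's bar: 0 level, positive with the left (+y) end lower, rad; rubber stops at +-0.16. Damped, sprung pivot (about 1.5 N m/rad): one cutter more on an outer hook leans it about 0.12 (hook sinks 24 mm), on an inner hook about 0.06; two on one side with none on the other bring it down on its stop
- hook_lo (a point): left outer hook, 200 mm left of the pivot: 6 mm rod standing out level from the bar to the stand's front. The point is on top of the rod, mid-seat (seat 58 mm); the upturned tip is 34 mm further to -x and 16 mm higher, the bar 30 mm to +x. x axis as the stand's; moves up and down with the bar
- hook_li (a point): left inner hook, 100 mm left of the pivot: 6 mm rod standing out level from the bar to the stand's front. The point is on top of the rod, mid-seat (seat 58 mm); the upturned tip is 34 mm further to -x and 16 mm higher, the bar 30 mm to +x. x axis as the stand's; moves up and down with the bar
- hook_ri (a point): right inner hook, 100 mm right of the pivot: 6 mm rod standing out level from the bar to the stand's front. The point is on top of the rod, mid-seat (seat 58 mm); the upturned tip is 34 mm further to -x and 16 mm higher, the bar 30 mm to +x. x axis as the stand's; moves up and down with the bar
- hook_ro (a point): right outer hook, 200 mm right of the pivot: 6 mm rod standing out level from the bar to the stand's front. The point is on top of the rod, mid-seat (seat 58 mm); the upturned tip is 34 mm further to -x and 16 mm higher, the bar 30 mm to +x. x axis as the stand's; moves up and down with the bar
- cutter_a: pastry cutter hanging on an inner hook at the start; all alike, steel, 90 g: ring 72 mm across, 28 mm high, closed top; on it a bow (arch) of 16 mm wide strap, 44 mm wide outside along the cutter's y axis, sides upright to 68 mm, rounded top at 82 mm above the lower edge. A hook passes through it along x (opening 40 wide, 50 mm high). Origin: centre of lower edge, z up
- cutter_b: left one of the three cutters standing on the counter at the start; all alike, steel, 90 g: ring 72 mm across, 28 mm high, closed top; on it a bow (arch) of 16 mm wide strap, 44 mm wide outside along the cutter's y axis, sides upright to 68 mm, rounded top at 82 mm above the lower edge. A hook passes through it along x (opening 40 wide, 50 mm high). Origin: centre of lower edge, z up
- cutter_c: middle one of the three cutters standing on the counter at the start; all alike, steel, 90 g: ring 72 mm across, 28 mm high, closed top; on it a bow (arch) of 16 mm wide strap, 44 mm wide outside along the cutter's y axis, sides upright to 68 mm, rounded top at 82 mm above the lower edge. A hook passes through it along x (opening 40 wide, 50 mm high). Origin: centre of lower edge, z up
- cutter_d: right one of the three cutters standing on the counter at the start; all alike, steel, 90 g: ring 72 mm across, 28 mm high, closed top; on it a bow (arch) of 16 mm wide strap, 44 mm wide outside along the cutter's y axis, sides upright to 68 mm, rounded top at 82 mm above the lower edge. A hook passes through it along x (opening 40 wide, 50 mm high). Origin: centre of lower edge, z up
- cutter_a_bow (a point): middle of the underside of the bow's top on cutter_a, 78 mm above its origin: the spot that rests on a hook's rod (strap 16 mm wide along x)
- cutter_b_bow (a point): middle of the underside of the bow's top on cutter_b, 78 mm above its origin: the spot that rests on a hook's rod (strap 16 mm wide along x)
- cutter_c_bow (a point): middle of the underside of the bow's top on cutter_c, 78 mm above its origin: the spot that rests on a hook's rod (strap 16 mm wide along x)
- cutter_d_bow (a point): middle of the underside of the bow's top on cutter_d, 78 mm above its origin: the spot that rests on a hook's rod (strap 16 mm wide along x)
- dish: bystander: grey ceramic proofing dish, 110 mm across, 42 mm high, on the stand's foot under the inner hook that is empty at the start. Origin: centre of its underside
- timer: bystander: white plastic kitchen timer with turning knob, 76 mm across, 52 mm high. Origin: centre of its underside
- jar: bystander: tall glass jar with steel screw lid, 90 mm across, 192 mm high. Origin: centre of its underside
- spoon: bystander: bamboo spoon 260 mm long, lying along its x axis. Origin: on the counter under its middle

How it is judged:
At the end, for the whole second after the job is handed in: Each of the four hooks carries one cutter, hanging upright by its bow (underside of the bow within 26 mm of the hook's point, cutter within 0.25 rad of upright), all at rest, and the bar is level within 0.04 rad and still (distance between any of cutter_a_bow, cutter_b_bow, cutter_c_bow, cutter_d_bow and hook_lo below 0.026 m and distance between any of cutter_a_bow, cutter_b_bow, cutter_c_bow, cutter_d_bow and hook_li below 0.026 m and distance between any of cutter_a_bow, cutter_b_bow, cutter_c_bow, cutter_d_bow and hook_ri below 0.026 m and distance between any of cutter_a_bow, cutter_b_bow, cutter_c_bow, cutter_d_bow and hook_ro below 0.026 m and linear speed of each of cutter_a, cutter_b, cutter_c, cutter_d below 0.03 m/s and angle between each of cutter_a, cutter_b, cutter_c, cutter_d's own z axis and vertical below 0.25 rad and value of joint bar between -0.04 and 0.04 rad and velocity of joint bar between -0.05 and 0.05 rad/s); the robot touches nothing.
It fails at once if the bar tips down onto its stop (leans more than 0.148 rad) (value of joint bar above 0.148 rad or value of joint bar below -0.148 rad).
It fails at once if the dish, timer, jar or spoon is shifted by more than 20 mm (distance of any of dish, timer, jar, spoon from where it was at the start of the episode above 0.02 m).
It also fails if it takes over 69 s, if anything falls off the work surface, if the arm or the gripper's body presses on something with over 40 N, if the wrist force passes 120 N, or if a joint passes its speed limit or range.

## Working session

There is one attempt and no reset: what is moved stays moved. The work goes in short steps, each a Python script; the robot and the scene stay as the last script left them, time stands still between calls to the robot, and variables do not carry over. Pictures are saved under pics/ and viewed, at most 10 in all, crops included, and the job is handed in when it is done.

```bash
mkdir -p pics; ls; python3 - <<'E'
from cell import *
import cv2
for n in("scene","top"):
    c=camera(n);cv2.imwrite(f"pics/{n}0.png",c["pixels"]);print(n,c["intrinsics"],c["k1"],c["T"])
s=state();print(s)
E
```

```text
pics
scene [[392.51266156   0.         326.78795404]
 [  0.         392.51266156 195.66060844]
 [  0.           0.           1.        ]] -0.09744169485357045 [[-0.35974012 -0.76680024  0.53160553  1.11955519]
 [ 0.93297681 -0.28835804  0.21541569  0.22668826]
 [-0.01188807  0.5734693   0.81914079  1.05996207]
 [ 0.          0.          0.          1.        ]]
top [[436.69463437   0.         330.11141918]
 [  0.         436.69463437 202.68870679]
 [  0.           0.           1.        ]] -0.11812352800278092 [[ 0.02038293  0.98439888 -0.17476667  0.28004219]
 [-0.99952837  0.01604794 -0.026182   -0.01834975]
 [-0.02296889  0.17521791  0.98426171  1.42562721]
 [ 0.          0.          0.          1.        ]]
{'time_s': 0.1, 'q': array([ 1.18491406e+00,  3.59437328e-01,  1.51132458e+00, -9.27558253e-06,
        1.27251080e+00, -1.15097235e-01]), 'joint_velocities': array([ 8.57574135e-04, -2.65014449e-03, -3.02412094e-03,  1.02427567e-03,
       -1.33893944e-03,  9.11481422e-05]), 'joint_efforts': array([ 4.23711781e-04, -5.28651094e+01, -2.79351550e+01,  1.03781329e-05,
        5.01905088e-03, -5.69401720e-06]), 'ee_pos': array([0.16026847, 0.57755998, 0.23053491]), 'ee_rot': array([-3.13992269e+00, -1.84140929e-04,  2.87081020e+00]), 'ft_force': array([0.06670815, 0.16979347, 0.74739688]), 'torque': array([ 0.01446944,  0.00185987, -0.04510408]), 'grip_force': 0.0, 'grip_width': 0.08546977384555654}
```

View pics/scene0.png

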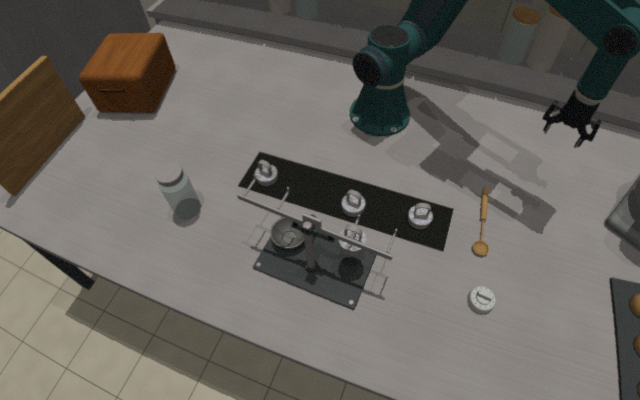

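View pics/top0.png

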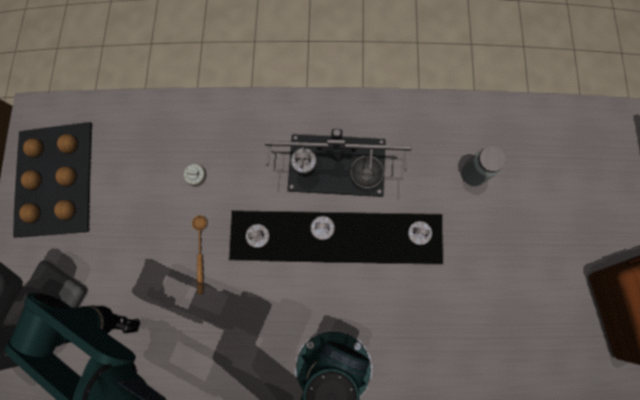

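The scene view shows three cutters on the black mat at about (265,172), (353,203) and (421,215), and the rack at about (315,225). In the top view the cutters are at (257,236), (322,228) and (420,233). cutter_a is on the left inner hook at (303,160) and the dish is on the right at (367,170). The jar is at (488,160), the timer at (194,174) and the spoon at x≈200.

```bash
python3 - <<'E'
import cv2
a=cv2.imread("pics/top0.png")[110:275,220:450];cv2.imwrite("pics/t1.png",cv2.resize(cv2.convertScaleAbs(a,alpha=1.3,beta=25),None,fx=3.4,fy=3.4,interpolation=cv2.INTER_CUBIC))
a=cv2.imread("pics/scene0.png")[145:310,230:460];cv2.imwrite("pics/s1.png",cv2.resize(cv2.convertScaleAbs(a,alpha=1.3,beta=25),None,fx=3.4,fy=3.4,interpolation=cv2.INTER_CUBIC))
E
```

```text
(no output)
```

View pics/t1.png

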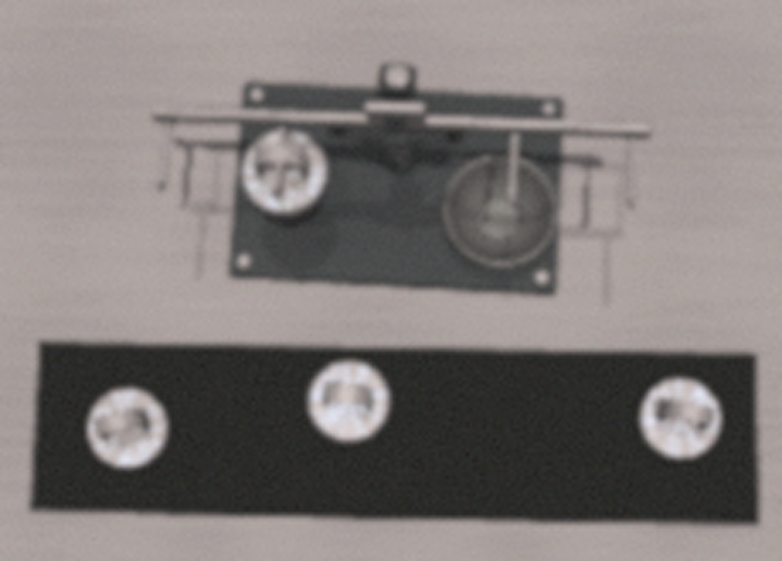

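View pics/s1.png

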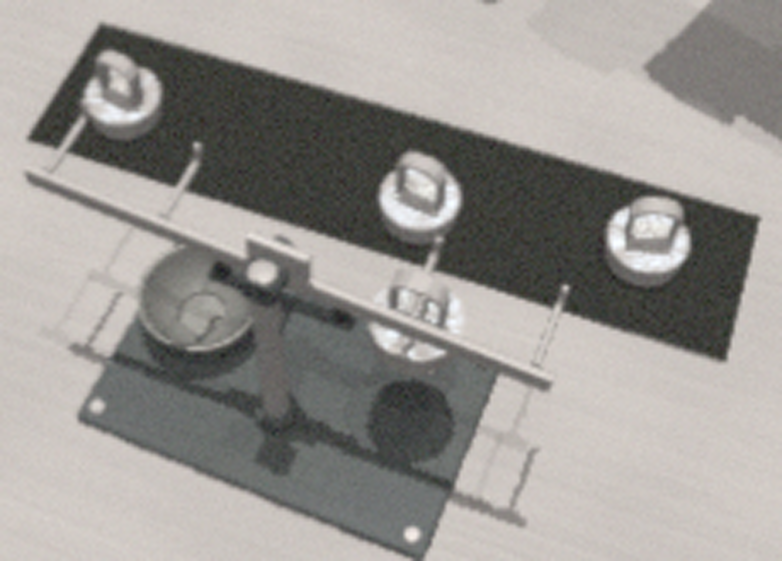

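The crops show the bow width running roughly along world y: b is turned slightly, c is about 0, and d is turned slightly the other way. I'll fit the rack geometry and zoom in on the cutters to get their yaw.

```bash
cat > h.py <<'E'
import numpy as np, cv2
from cell import *
def proj(c,P):
    P=np.atleast_2d(P);T=c["T"];p=(P-T[:3,3])@T[:3,:3]
    u=np.c_[p[:,0]/-p[:,2],-p[:,1]/-p[:,2]];u=u*(1+c["k1"]*(u**2).sum(1,keepdims=True))
    K=c["intrinsics"];return u@K[:2,:2].T+K[:2,2]
def ray(c,uv):
    K=c["intrinsics"];d=(np.atleast_2d(uv)-K[:2,2])/K[0,0];u=d.copy()
    for _ in range(20):u=d/(1+c["k1"]*(u**2).sum(1,keepdims=True))
    return np.c_[u[:,0],-u[:,1],-np.ones(len(u))]@c["T"][:3,:3].T
def atz(c,uv,z):
    r=ray(c,uv);o=c["T"][:3,3];return o+r*((np.asarray(z)-o[2])/r[:,2])[:,None]
E
python3 - <<'E'
from h import *
from scipy.optimize import least_squares
import pickle
cs={n:camera(n) for n in("scene","top")};pickle.dump(cs,open("c0.pkl","wb"))
T=lambda a:np.array(a)/3.4+[220,110]-.35; S=lambda a:np.array(a)/3.4+[230,145]-.35
t,s=cs["top"],cs["scene"]
scr=atz(t,T([(256,94),(549,108),(243,260),(541,277)]),.013);print("screws",scr.round(3))
scr2=atz(s,S([(97,405),(412,534)]),.013);print("scene screws(br,bl)",scr2.round(3))
print("foot corners",atz(t,T([(247,83),(564,98),(231,275),(556,295)]),.012).round(3))
print("bar ends top L,R",atz(t,T([(155,117),(648,132)]),[.215-.012,.215+.012]).round(3))
ms=S([(565,290),(437,242),(196,150),(85,120)]);mt=T([(162,187),(0,0),(515,197),(630,206)])
# model: origin x,y,yaw, bar x offset of hook tip, tip z at level, lean
ys=np.array([.2,.1,-.1,-.2])
def tips(p):
    x,y,w,z,l=p; a=ys; Y=a*np.cos(l)+(z-.235)*np.sin(l)*0; Z=z-a*np.sin(l)
    return np.c_[x-Y*np.sin(w),y+Y*np.cos(w),Z]
def res(p):
    P=tips(p);a=proj(s,P)-ms;b=(proj(t,P)-mt)[[0,2,3]]
    return np.r_[a.ravel(),b.ravel()]
r=least_squares(res,[.55,0,0,.22,.06],loss="soft_l1");print("tips x,y,yaw,z,lean",r.x.round(4));print(r.fun.round(1));print(tips(r.x).round(3))
# cutters: blob centres
for n,pts in(("top",T([(127,428),(348,401),(680,418)])),("scene",S([(648,245),(420,205),(122,105)]))):print(n,atz(cs[n],pts,.02).round(3))
rows=[]
for n,pts in(("top",T([(127,428),(348,401),(680,418)])),("scene",S([(648,240),(420,198),(122,98)]))):
    row=[]
    for q in pts:
        x,y=np.round(q).astype(int);row.append(cv2.resize(cs[n]["pixels"][y-16:y+16,x-16:x+16],(256,256),interpolation=cv2.INTER_CUBIC))
        print(n,x-16,y-16)
    rows.append(np.hstack(row))
cv2.imwrite("pics/z.png",np.vstack(rows))
E
```

```text
screws [[ 0.754  0.143  0.013]
 [ 0.744 -0.149  0.013]
 [ 0.585  0.15   0.013]
 [ 0.572 -0.141  0.013]]
scene screws(br,bl) [[ 0.738 -0.149  0.013]
 [ 0.749  0.142  0.013]]
foot corners [[ 0.766  0.153  0.012]
 [ 0.755 -0.164  0.012]
 [ 0.57   0.161  0.012]
 [ 0.555 -0.155  0.012]]
bar ends top L,R [[ 0.669  0.208  0.203]
 [ 0.654 -0.212  0.227]]
tips x,y,yaw,z,lean [ 0.5982  0.0012 -0.0315  0.2154  0.021 ]
[-0.2 -0.4 -0.2  0.3 -0.1  2.  -0.5 -1.  -1.1 -0.1 -0.8  1.   0.5 -0.2]
[[ 0.605  0.201  0.211]
 [ 0.601  0.101  0.213]
 [ 0.595 -0.099  0.217]
 [ 0.592 -0.199  0.22 ]]
top [[ 0.417  0.255  0.02 ]
 [ 0.447  0.044  0.02 ]
 [ 0.436 -0.273  0.02 ]]
scene [[ 0.417  0.255  0.02 ]
 [ 0.449  0.045  0.02 ]
 [ 0.44  -0.27   0.02 ]]
top 241 220
top 306 212
top 404 217
scene 404 199
scene 337 187
scene 250 157
```

View pics/z.png

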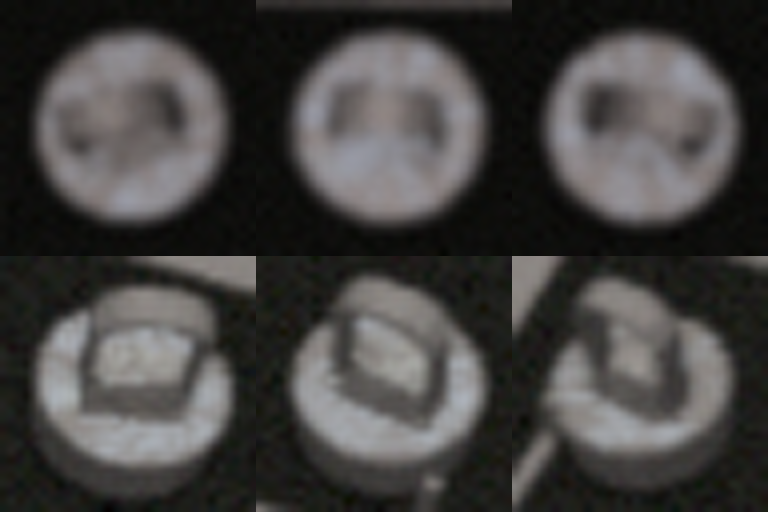

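In the zoom, the bows' near-edge shoulders (scene row) are at b (90,330)–(215,345), c (337,312)–(446,368) and d (585,310)–(685,372). The bow sides in the top row slope consistently with b being turned positive and c and d negative.

```bash
python3 - <<'E'
from h import *
import pickle
from scipy.optimize import minimize
cs=pickle.load(open("c0.pkl","rb"));s,t=cs["scene"],cs["top"]
o={"b":(404,199,0),"c":(337,187,256),"d":(250,157,512)}
ot={"b":(241,220,0),"c":(306,212,256),"d":(404,217,512)}
sh={"b":[(90,330),(215,345)],"c":[(337,312),(446,368)],"d":[(585,310),(685,372)]}
th=np.linspace(0,2*np.pi,40);arc=np.linspace(0,np.pi,15)
ring=np.vstack([np.c_[.036*np.cos(th),.036*np.sin(th),0*th+z] for z in(0,.028)])
bow=np.vstack([np.r_[[[x,.022,.028]],np.c_[0*arc+x,.022*np.cos(arc),.068+.014*np.sin(arc)],[[x,-.022,.028]]] for x in(-.008,.008)])
def silh(c,off,x,y,w,k):
    R=np.array([[np.cos(w),-np.sin(w),0],[np.sin(w),np.cos(w),0],[0,0,1]])
    m=np.zeros((32*k,32*k),np.float32)
    for M in(ring,bow):
        p=(proj(c,M@R.T+[x,y,0])-off+.5)*k-.5;cv2.fillConvexPoly(m,cv2.convexHull(p.astype(np.float32)).round().astype(np.int32),1)
    return cv2.resize(cv2.GaussianBlur(m,(0,0),k*.5),(32,32),interpolation=cv2.INTER_AREA)
for n in"bcd":
    P=atz(s,(np.array(sh[n])-[o[n][2],256]+.5)/8-.5+o[n][:2],.068);d=P[1]-P[0];w0=np.arctan2(-d[0],d[1])
    cen=P.mean(0)[:2]-.008*np.array([np.cos(w0),np.sin(w0)]);print(n,"shoulders",w0.round(3),np.linalg.norm(d).round(3),cen.round(4))
    obs=[]
    for c,f in((s,o),(t,ot)):
        x,y,_=f[n];g=c["pixels"][y:y+32,x:x+32].astype(np.float32).mean(2);g=np.clip((g-25)/60,0,1);lab=cv2.connectedComponents((g>.3).astype(np.uint8))[1];k=cv2.dilate((lab==lab[16,16]).astype(np.uint8),np.ones((3,3)));k2=k.copy()
        # holes filled
        cn,_=cv2.findContours((lab==lab[16,16]).astype(np.uint8),0,cv2.CHAIN_APPROX_NONE);f_=np.zeros((32,32),np.uint8);cv2.drawContours(f_,cn,-1,1,-1)
        e=cv2.erode(f_,np.ones((5,5)));obs.append((c,(x,y),np.where(e>0,1,np.where(k>0,g,0))))
    # dark straps inside ring silhouettes are handled by fill
    cost=lambda p:sum((((silh(c,off,*p,6)-ob)**2).sum()) for c,off,ob in obs)
    best=min((minimize(cost,[cen[0],cen[1],w],method="Nelder-Mead",options=dict(initial_simplex=[[cen[0],cen[1],w],[cen[0]+.006,cen[1],w],[cen[0],cen[1]+.006,w],[cen[0],cen[1],w+.2]],maxiter=120)) for w in(w0-.15,w0,w0+.15)),key=lambda r:r.fun)
    print(n,"silh",best.x.round(4),round(best.fun,2),"at w0:",round(cost([*best.x[:2],w0]),2))
E
```

```text
b shoulders 0.215 0.047 [0.4111 0.2526]
b silh [0.4149 0.2544 0.1534] 109.21 at w0: 110.32
c shoulders -0.208 0.049 [0.4439 0.0461]
c silh [ 0.445   0.0431 -0.0609] 76.26 at w0: 79.24
d shoulders -0.276 0.055 [ 0.4332 -0.2623]
d silh [ 0.4338 -0.2737  0.0951] 90.8 at w0: 95.08
```

Scene and top agree on the cutter positions to about 3 mm and on their yaw (b .24, c −.19, d −.27). The rack fit puts the bar at x≈.662 with the hooks 30 mm in front, which agrees with the bar ends. The order is d→ro, b→lo, c→ri, with leans of −.06, +.06 and 0.

```bash
cat >> h.py <<'E'
W=-.034
CUT={"b":(.415,.254,.24),"c":(.446,.0435,-.19),"d":(.437,-.272,-.27)}
def rot(w): return [np.pi,0,(w+2*np.pi)%(2*np.pi)-np.pi]
def pick(n):
    x,y,w=CUT[n]
    move_to([x,y,.13],rot(w));move_l([x,y,.036],vel=.1)
    close_gripper();s=state();print("grip",s["grip_width"],s["grip_force"],s["time_s"])
def pt(yh,dx,under,ex=0,ey=0): # tool position putting bow underside at height under, dx from hook point
    c,s=np.cos(W),np.sin(W);return [.632+ex+c*dx-s*yh,.001+ey+s*dx+c*yh,under-.042]
def shot(name,box=None):
    t=[]
    for n in("scene","top"):
        p=camera(n)["pixels"]
        x,y,w,h=(230,130,230,170) if n=="scene" else (220,100,230,170)
        t.append(cv2.resize(cv2.convertScaleAbs(p[y:y+h,x:x+w],alpha=1.3,beta=20),None,fx=3.4,fy=3.4,interpolation=cv2.INTER_CUBIC)[:, :])
    im=np.hstack(t);cv2.imwrite(f"pics/{name}.png",cv2.resize(im,(800,int(im.shape[0]*800/im.shape[1])),interpolation=cv2.INTER_AREA) if box is None else t[box])
E
python3 - <<'E'
from h import *
pick("d")
x,y,_=CUT["d"]
move_l([x,y,.194],vel=.2)
p=pt(-.2,-.08,.236);move_l(p,vel=.15,rot=rot(W))
print(state()["ee_pos"],p,state()["grip_width"],state()["time_s"],state()["ft_force"])
shot("p1",0)
E
```

```text
grip 0.04338593274935036 60.72971989691723 4.9083
[ 0.54447478 -0.19642577  0.19371232] [np.float64(0.545247545603328), np.float64(-0.1961649351587481), 0.19399999999999998] 0.04306112571302094 6.8833 [-0.39453372 -0.72671689 -1.60603612]
```

View pics/p1.png

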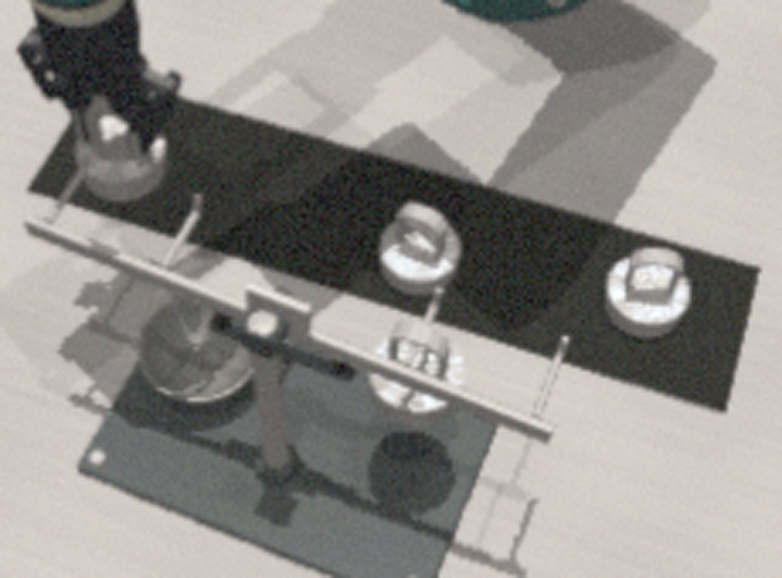

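The grip is 43 mm as expected. Cutter d is held at (118,125) in the crop, with the ro tip at (80,172). I'll project the model to check that the two line up.

```bash
python3 - <<'E'
from h import *
import pickle
s=pickle.load(open("c0.pkl","rb"))["scene"]
f=lambda P:((proj(s,P)-[230,130]+.35)*3.4).round(0).tolist()
c,w=np.cos(W),np.sin(W)
def hp(yh,dx,z):return [.632+c*dx-w*yh,.001+w*dx+c*yh,z]
print("tip",f(hp(-.2,-.034,.227)),f(hp(-.2,-.034,.22)),"barroot",f(hp(-.2,.03,.211)))
b=np.array(hp(-.2,-.08,.236));print("bow under",f(b),"top",f(b+[0,0,.004]),"shoulders",f(b+[0,.022,-.01]),f(b-[0,.022,.01]),"ring bottom c",f(b-[0,0,.078]))
print("bar ends top", f(hp(.215,.03,.215)),f(hp(-.215,.03,.215)),"other tips",f(hp(.2,-.034,.203)),f(hp(.1,-.034,.209)),f(hp(-.1,-.034,.221)))
E
```

```text
tip [[83.0, 162.0]] [[85.0, 167.0]] barroot [[47.0, 234.0]]
bow under [[109.0, 113.0]] top [[108.0, 110.0]] shoulders [[135.0, 128.0]] [[87.0, 114.0]] ring bottom c [[122.0, 172.0]]
bar ends top [[559.0, 418.0]] [[29.0, 225.0]] other tips [[564.0, 346.0]] [[437.0, 298.0]] [[197.0, 205.0]]
```

The other three tips put the rod tops at about .208 at level, i.e. at bar mid-height. The ro tip was hidden against cutter d. I'll raise the entry by 10 mm and hang it.

```bash
cat >> h.py <<'E'
def hang(yh,ent,end):
    move_l(pt(yh,-.08,ent),vel=.15,rot=rot(W))
    move_l(pt(yh,0,ent),vel=.08);f0=state()["ft_force"]
    move_l(pt(yh,0,end),vel=.03);s=state();print("df",s["ft_force"]-f0,"pos",s["ee_pos"],s["time_s"])
E
python3 - <<'E'
from h import *
hang(-.2,.246,.197);dwell(.3);print(state()["ft_force"])
shot("p2",0)
E
```

```text
df [-0.32348137  1.07555139  2.19638304] pos [ 0.62520695 -0.198944    0.1551331 ] 10.1667
[-0.3085604   0.90808886  0.30503499]
```

View pics/p2.png

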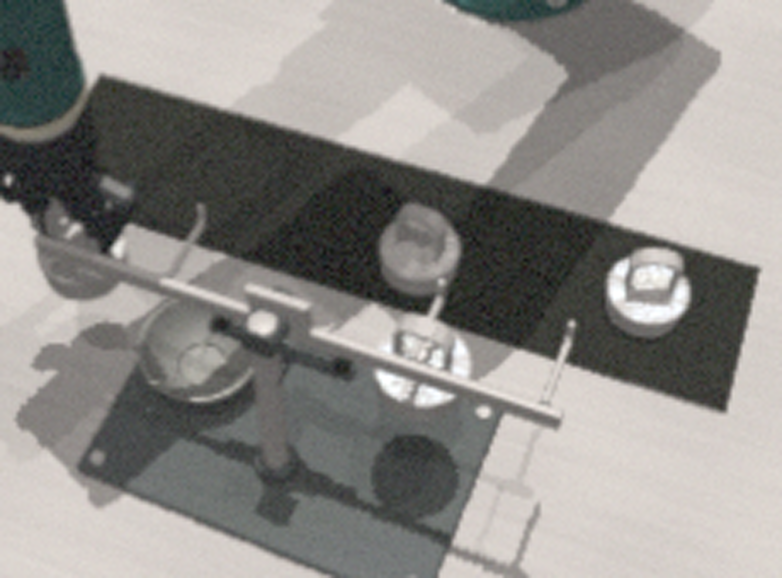

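The bar has swung over (right end at (37,240), left end at (558,415)), so the hook is carrying the load. I'll release, retreat and do b.

```bash
cat >> h.py <<'E'
def leave(yh):
    open_jaws();dwell(.2);x=pt(yh,0,.29);move_l(x,vel=.12)
    p=[.45,x[1],.25];move_l(p,vel=.25)
E
python3 - <<'E'
from h import *
leave(-.2);pick("b");x,y,_=CUT["b"];move_l([x,y,.204],vel=.2)
move_l(pt(.2,-.08,.246),vel=.15,rot=rot(W));print(state()["time_s"])
shot("p3",0)
E
```

```text
grip 0.04291251173791942 61.23836377635598 16.3083
18.4667
```

View pics/p3.png

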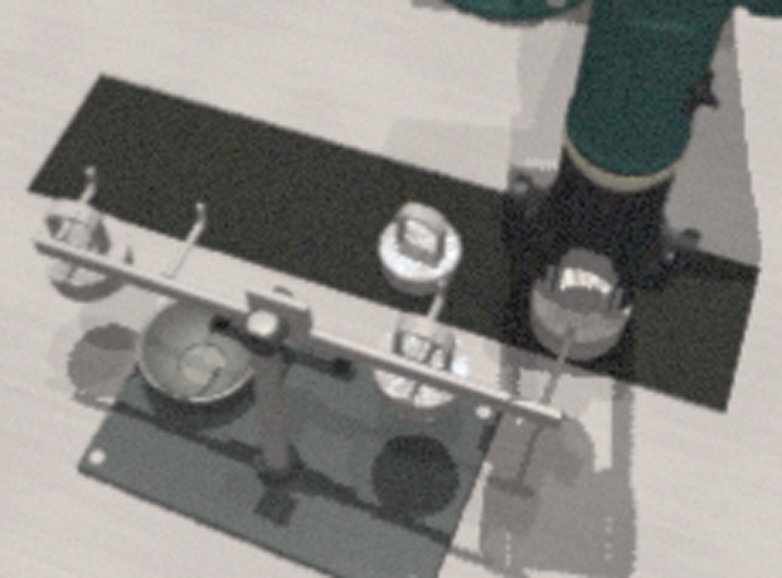

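d hangs on ro at (75,235) and the bar leans right moderately. b at (585,275) is in line with the lo rod, whose tip is near (572,325). I'll hang b and fetch c.

```bash
python3 - <<'E'
from h import *
hang(.2,.246,.197);dwell(.3);print(state()["ft_force"])
leave(.2);pick("c");x,y,_=CUT["c"];move_l([x,y,.2],vel=.2)
move_l(pt(-.1,-.08,.242),vel=.15,rot=rot(W));print(state()["time_s"])
shot("p4",0)
E
```

```text
df [-0.11283356 -0.69474954  1.01515536] pos [0.63883236 0.20093952 0.1551901 ] 21.75
[-0.64806983 -0.46590535  0.02309745]
grip 0.04294463349264625 60.545620154589415 26.9417
29.2167
```

View pics/p4.png

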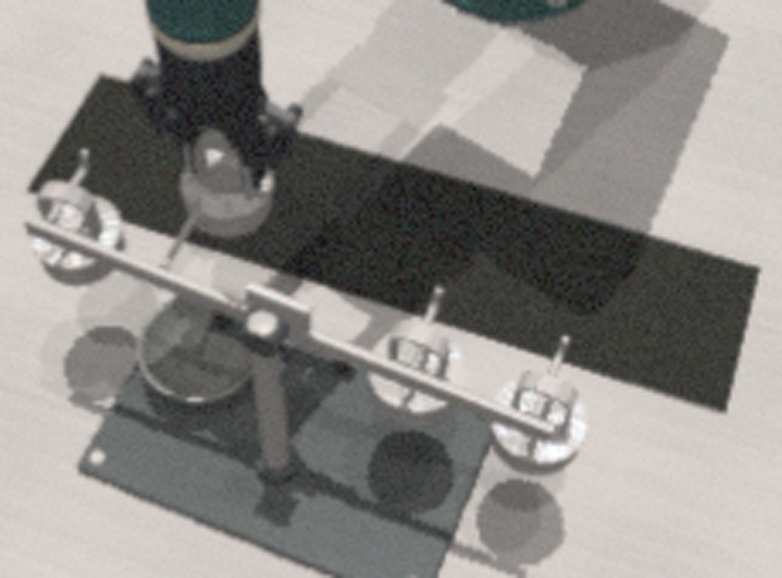

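b hangs on lo at (545,405) and d on ro at (70,220), with the bar leaning left as at the start. c is in line with ri, so I'll hang it and retreat.

```bash
python3 - <<'E'
from h import *
hang(-.1,.244,.209);dwell(.3);print(state()["ft_force"])
leave(-.1);move_l([.42,-.1,.3],vel=.25);dwell(2);print(state()["time_s"])
shot("p5",0)
E
```

```text
df [-0.01158728  1.14757564 -0.11862458] pos [ 0.62861504 -0.09897233  0.1671952 ] 32.0333
[-0.09107789  0.86651351  0.74880019]
37.1
```

View pics/p5.png

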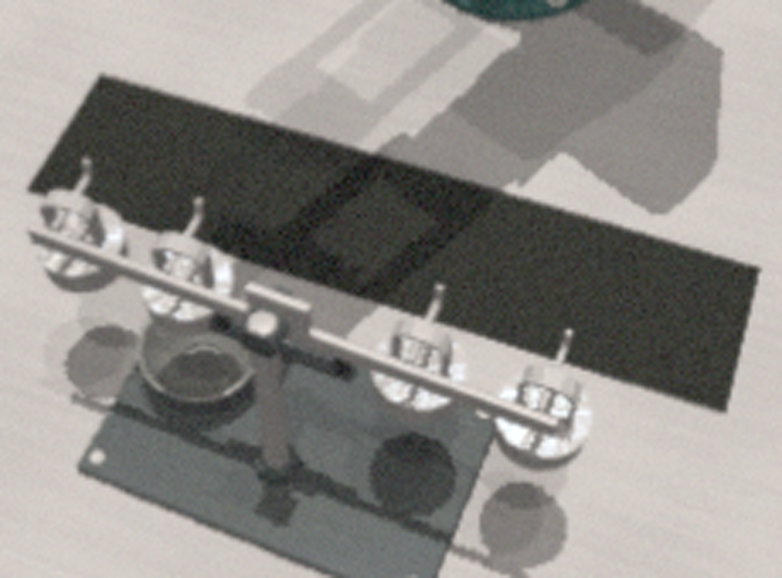

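All four cutters hang at (75,230), (185,270), (415,365) and (545,415), and the bar looks level (ends at (32,233) and (557,423)). I'll wait, check that everything is still, and sign off.

```bash
python3 - <<'E'
from h import *
dwell(3);a=camera("scene")["pixels"][150:290,230:410].astype(int);dwell(1);b=camera("scene")["pixels"][150:290,230:410].astype(int)
d=cv2.GaussianBlur((a-b).astype(np.float32).mean(2),(5,5),0);print(abs(d).max(),abs(d).mean());print(sign_off())
E
```

```text
6.0625005 0.685449
the job is handed in; nothing more can be done
None
```

I hung d on the right outer hook, b on the left outer and c on the right inner, so all four hooks now carry a cutter. In the last pictures the bar looks level and still, and I handed the job in at about 41 s of the 69 s allowed; no verdict was returned, and I didn't check the dish, timer, jar or spoon for movement, though the arm kept clear of them.

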